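Nudge a connector carriage home in an inspection scope

TASK

Pick up the orange pushing bar from the blue mat and use it to nudge the steel connector carriage along its track into the grey scope, in several small nudges with the bar drawn back off the carriage between them, until it sits fully home against the stop hidden inside the hood. Go gently, as a knock or a heavy push on the stop spoils the scope, and never touch the carriage with the gripper. Then lay the bar back on the middle of the blue mat, and leave the jar, the disc and the tray where they are.

Things in the scene. Friction and masses are not known exactly. Their poses are not given: they have to be found in the camera images.
- scope: Inspection scope fixed to the bench: aluminium base plate 300 x 110 x 8 mm with two low dark rails (tops 16 mm above the bench) that leave a lane 55 mm wide centred on y = 0; a grey hood 106 mm wide, 100 mm tall covers the last 120 mm. Origin: centre of the plate's underside. +x runs along the track into the hood (pushing direction), +z up. Track open from x = -150 to +30 mm.
- scope_mouth (a point): Middle of the black mouth of the hood, on the plate's top (8 mm above the bench). Axes as the scope's. Inside the hood hides a fixed rubber-faced stop block, its face square to the track and 44 mm tall above the bench. It cannot be seen and its place differs every time: 50 to 85 mm beyond this point. More than 25 N on the stop is too much.
- carriage: Loose steel carriage standing on the plate between the rails: 110 mm long (x, along the track), 52 mm wide, body 39 mm tall, with ten green connectors on top (68 mm tall in all). Origin: centre of its underside, 8 mm above the bench. +x points into the hood. 0.4 to 0.8 kg, slides with a dry friction of 2 to 6 N that differs every time and stays where it is left.
- carriage_rear (a point): Middle of the carriage's flat rear face, where the bar pushes; 26 mm above the bench, 55 mm behind the carriage's origin. At the start the carriage's front is already inside the mouth, 20 to 80 mm short of the stop; when home, its rear still sticks out of the mouth by 20 mm or more.
- bar: Loose pushing bar lying on the mat: orange, 124 mm long (x) x 22 mm wide (y) x 30 mm tall (z), a white round nose 20 mm across and 8 mm long, 15 mm above the underside, on each end (140 mm in all). Two black collars 8 mm thick, 36 mm wide flank the middle grip, 46 mm apart (inner faces at x = -23 and +23 mm). 0.22 kg. Origin: centre of its underside. Both ends are alike; either may push.
- mat: Blue mat fixed on the bench, 200 mm (x) x 110 mm (y), 3 mm thick. Origin: centre of its underside. The bar starts on it and goes back on it.
- jar: Loose jar with a white cap, 48 mm in diameter, 65 mm tall. Origin: centre of its underside. Not part of the job.
- film_disc: Loose grey polishing disc, 100 mm in diameter, with a black centre knob, 26 mm tall. Origin: centre of its underside. Not part of the job.
- cap_tray: Loose small green open tray, 85 x 65 x 30 mm. Origin: centre of its underside. Not part of the job.

How it is judged (in metres and radians):
On the way, in this order (a step that is already met when the one before it is completed fails the run):
1. the bar is brought against the carriage (contact force between bar and carriage above 0.5 N).
2. after a first nudge (carriage moved over 2 mm, not yet home) the bar is drawn back off the carriage (contact force between bar and carriage below 0.1 N and distance of carriage from where it was at the start of the episode above 0.002 m and not (x of stop_block in the frame of carriage below 0.0625 m)), for 0.1 s.
3. the bar is brought against the carriage again (contact force between bar and carriage above 0.5 N).
4. the carriage is home: its front within 1.5 mm of the hidden stop (x of stop_block in the frame of carriage below 0.0625 m), for 0.2 s.
At the end, for the whole second after the job is handed in: The carriage is at rest with its front within 1.5 mm of the hidden stop, and the bar lies at rest on the blue mat (its centre within 60 mm of the mat's centre along the mat and 50 mm across), released (x of stop_block in the frame of carriage below 0.0625 m and linear speed of carriage below 0.01 m/s and x of bar in the frame of mat between -0.06 and 0.06 m and y of bar in the frame of mat between -0.05 and 0.05 m and z of bar in the frame of mat below 0.02 m and linear speed of bar below 0.02 m/s); the robot touches nothing.
It fails at once if the stop is loaded with more than 25 N (contact force between carriage and stop_block above 25 N).
It fails at once if the gripper or arm touches the carriage (contact force between any of the arm, the fingers and carriage above 0.5 N).
It fails at once if the jar, the disc or the tray is moved more than 20 mm (distance of any of jar, film_disc, cap_tray from where it was at the start of the episode above 0.02 m).
It also fails if it takes over 67 s, if anything falls off the work surface, if the arm or the gripper's body presses on something with over 40 N, if the wrist force passes 120 N, or if a joint passes its speed limit or range.

ROBOT

A 6-joint arm with a two-finger parallel gripper is mounted at the origin on the work surface. World frame = base frame: x ahead of the robot, y to its left, z up, the work surface at z = 0. Lengths are in mm, angles in rad, forces in N, time in s.
With the tool pointing down it reaches from about 275 to 1000 mm from the base axis. Payload 8.4 kg.
Tool frame: the origin (TCP) lies on the centre line of the jaws, within the pads' length; the fingertips stand 14 mm ahead of it and the grasp point (between the pads) lies 5 mm behind it; z points along the fingers, y is the line along which they close (so a half turn about z gives the same grasp; the last joint's range is limited). The gripper opens to 85 mm and grips with 20 to 120 N. Pads are 22 mm wide; open, the fingers measure 114 mm over their backs; the gripper's body (76 mm by 85 mm) begins 54 mm behind the grasp point. The pads swing forward as they close: fully open they stand 13 mm farther back than shut.
Start: joints at [1.1, 0.353, 1.633, -0, 1.155, -0.002], TCP at [282.384, 557.573, 245.281] pointing down, gripper open.
Joint ranges: [-2.63, 2.63], [-0.92, 2.1], [0.06, 2.66], [-1.3, 4.44], [0, 2.69], [-3.02, 3.02]. Speed limits (rad/s): [2.22, 2.22, 2.79, 3.14, 3.14, 3.14].

INTERFACE

Orientations are given as [roll, pitch, yaw] about the fixed x, y, z axes, in that order (R = Rz(yaw) Ry(pitch) Rx(roll)).
In Python, from rig import r gives the robot as it stands.
- The arm moves only by the tool step_arm, never from a script. Its argument "plan" is text: rows parted by semicolons, each of 7 numbers parted by spaces: the turn, a rotation vector about the world's x, y, z in degrees, then the shift along the world's x, y, z in mm, then the closure in counts, from 0 (fully open) to 255 (shut). In form: rx ry rz x y z hand; .... A call has 1 to 8 rows; each row is the pose to reach, as a shift and turn from the pose commanded when the call began; what a row does not reach only later rows make up. A row lasts 1/10 s, in which the tool goes at most 50 mm and 8.59 degrees, less where a joint would pass 70% of its speed; a pose out of reach is approached as far as the arm can. A call with a gripper value outside its range is refused whole. The fingers move at their own pace and stop on an object; "force" is the grip in N (left out, the last holds). Time passes only in rows, so rows that repeat a pose let the fingers close. It gives the time, the measured TCP pose, the force, the opening and the grip force at its end, in the units of the state.
- r.sense(): the state, without advancing time (a new reading comes with each control period).
- r.grab_frame(name): name is "side" or "top" or "wrist"; returns (picture, depth): 480x640x3 uint8, red, green, blue; 480x640 float32, mm along the optical axis (not along the pixel's ray), 0 where there is no reading.
- r.get_calibration(name): a dict with "K" (3x3 intrinsics, pixels), "world_from_camera" (4x4, takes a point from camera to world coordinates). Camera axes: x right, y down, z forward; pixel columns grow to the right and rows downward; lengths in mm; the calibration is good to about 2 mm. A picture is of the moment at which its call begins: read the wrist's pose just before it. get_calibration takes no time and is no camera call; for the wrist camera it gives the pose at the moment of the call.
- r.sign_off(): hands the job in; it is judged then, once.
The state is a dict: "clock": time; "qpos": joint angles; "qvel": joint speeds; "joint_efforts": joint torques, N m; "eef_pos": TCP position; "tcp_rot": TCP orientation; "contact_force": force on the tool from outside, world axes, zero at the start; "wrist_torque": the same for the moment, N m; "opening": opening from 0.0 (shut) to 1.0 (fully open); "grasp_force": force on a finger pad.
Only numpy, scipy, OpenCV 4.12 (cv2) and the standard library are available. Lean on these libraries where they do the work, as an engineer would, in place of code of your own. Each camera call takes 0.05 s, during which the arm holds its last target. There are 200 camera calls.

## Working session

There is one attempt and no reset: what is moved stays moved. The work goes in short steps, Python scripts to look and compute and a tool call to move; the robot and the scene stay as the last step left them, time stands still between calls to the robot, and variables do not carry over. Pictures are saved under pics/ and viewed, at most 10 in all, crops included, and the job is handed in when it is done.

Besides the shell and the picture viewer there is one more tool, called after ">>>" as a command line: name --argument value ..., lists and objects as JSON in quotes. step_arm: Moves the arm, as the interface text tells. Its arguments: {"type":"object","properties":{"plan":{"type":"string"},"force":{"type":"number"}},"required":["plan"]}

```bash
mkdir -p pics; cat > h.py <<'E'
import numpy as np, cv2
from rig import r
def cloud(n):
    c=r.get_calibration(n); im,d=r.grab_frame(n)
    K=c["K"];T=np.array(c["world_from_camera"]);K=np.array(K)
    v,u=np.mgrid[:480,:640]
    P=np.stack([(u-K[0,2])/K[0,0]*d,(v-K[1,2])/K[1,1]*d,d],-1)@T[:3,:3].T+T[:3,3]
    P[d==0]=np.nan
    return im,d,P,T,K
E
python3 - <<'E'
from h import *
s=r.sense();print(s)
ims=[]
for n in("top","side"):
    im,d,P,T,K=cloud(n);np.savez(f"{n}.npz",im=im,d=d,P=P,T=T,K=K)
    cv2.imwrite(f"pics/{n}1.png",im[:,:,::-1]);print(n,T.round(2).tolist())
E
```

```text
{'clock': 0.0, 'qpos': array([ 1.09959880e+00,  3.53679288e-01,  1.63412956e+00, -1.43393749e-05,
        1.15520497e+00, -2.36930669e-03]), 'qvel': array([ 0.00138971, -0.00102528,  0.00124205, -0.00274326,  0.00119482,
        0.00093199]), 'joint_efforts': array([ 2.15900756e-03, -6.05248404e+01, -3.42063475e+01,  1.02521249e-04,
        9.23588901e-03, -4.33168748e-05]), 'eef_pos': array([282.17994266, 557.16077002, 244.54418019]), 'tcp_rot': array([-3.14017146e+00,  9.74333192e-06,  2.67277024e+00]), 'contact_force': array([-0.55196661,  0.85699995, -0.61340477]), 'wrist_torque': array([-0.02834034,  0.00556279, -0.01927458]), 'grasp_force': 0.0, 'opening': 1.0008299347202758}
top [[-0.02, -0.97, 0.23, 404.22], [-1.0, 0.02, 0.0, -91.2], [-0.01, -0.23, -0.97, 871.02], [0.0, 0.0, 0.0, 1.0]]
side [[-0.93, -0.26, 0.25, 394.84], [-0.36, 0.64, -0.68, 475.45], [0.02, -0.73, -0.69, 602.72], [0.0, 0.0, 0.0, 1.0]]
```

View pics/top1.png

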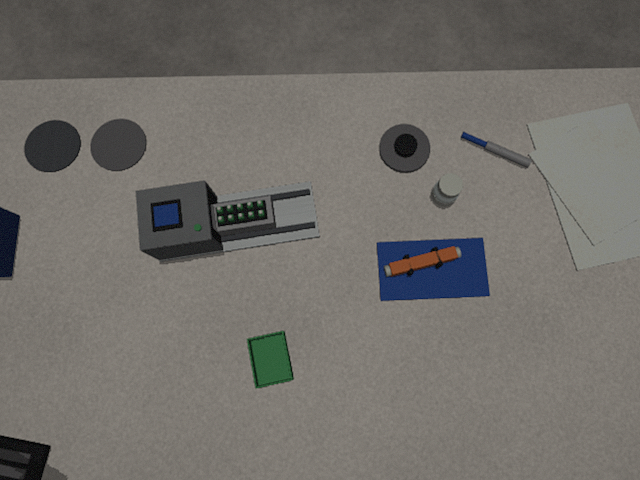

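View pics/side1.png

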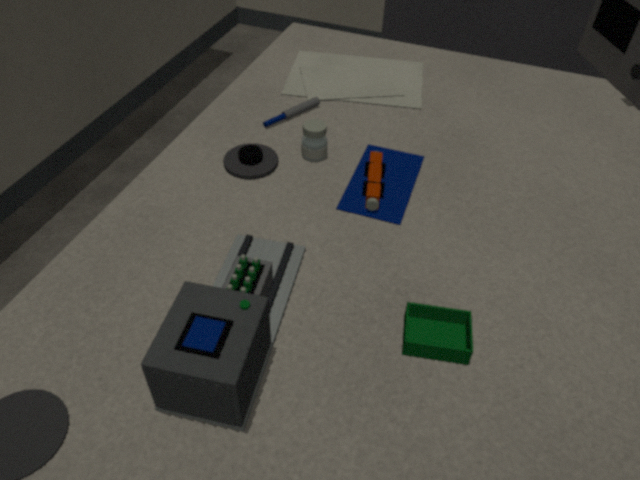

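Top view: the scope hood is at about (180,220), the carriage (242,212), the bar (423,262) on the mat (433,269), the jar (445,192), the disc (405,147) and the tray (270,358). The side view agrees.

```bash
python3 - <<'E'
from h import *
from numpy import *
z=load("top.npz");im,P,T,K=z["im"],z["P"],z["T"],z["K"]
hsv=cv2.cvtColor(im,cv2.COLOR_RGB2HSV)
H,S,V=[hsv[...,i].astype(int) for i in range(3)]
v,u=mgrid[:480,:640]
def box(m,name,zp=None):
    m=m.astype(uint8); n,l,st,c=cv2.connectedComponentsWithStats(m)
    k=1+argmax(st[1:,4]); m=l==k
    Q=P[m]; zz=nanmedian(Q[:,2])
    h=zz if zp is None else zp
    uv=stack([u[m],v[m]],1)
    ray=c_[(uv[:,0]-K[0,2])/K[0,0],(uv[:,1]-K[1,2])/K[1,1],ones(len(uv))]@T[:3,:3].T
    X=T[:3,3]+ray*((h-T[2,3])/ray[:,2])[:,None]
    b=cv2.minAreaRect(X[:,:2].astype(float32))
    print(name,m.sum(),"z",zz.round(1),"rect",[around(x,1) for x in b], cv2.boxPoints(b).round().tolist(),"px",uv.mean(0).round())
    return m
box((H>100)&(H<130)&(S>120)&(V>60)&(u>370)&(u<500)&(v>230),"mat",3)
box((H<18)&(S>150)&(V>80),"bar",33)
Z=P[...,2]
box((Z>94)&(Z<106)&(u<300)&(u>100)&(v<300),"hood")
reg=(u>215)&(u<330)&(v>170)&(v<260)
box((Z>38)&(Z<85)&reg,"carriage top any",47)
box((Z>5)&(Z<12)&reg,"plate",8)
box((Z>12)&(Z<80)&reg,"rails+car",16)
box((Z>55)&(u>425)&(u<475)&(v>150)&(v<220),"jar",65)
box((Z>10)&(u>375)&(u<435)&(v>115)&(v<175),"disc")
print("noise",nanstd(Z[380:420,300:400]),nanmean(Z[380:420,300:400]))
for c in range(210,325,6): print(c,Z[205:222:4,c].round(0), end=' ')
E
```

```text
mat 4989 z 3.3 rect [array([ 541.3, -280.7]), array([108.3, 197.8]), np.float64(1.4)] [[485.0, -183.0], [490.0, -381.0], [598.0, -378.0], [593.0, -181.0]] px [435. 271.]
bar 788 z 33.2 rect [array([ 552.2, -259. ]), array([ 22.5, 122.2]), np.float64(14.2)] [[526.0, -203.0], [556.0, -321.0], [578.0, -315.0], [548.0, -197.0]] px [423. 260.]
hood 4301 z 100.8 rect [array([626.2, 170.7]), array([107.4, 120.8]), np.float64(8.0)] [[565.0, 223.0], [581.0, 103.0], [688.0, 118.0], [671.0, 238.0]] px [173. 215.]
carriage top any 1667 z 48.8 rect [array([628.7,  61.5]), array([ 79.8, 106.6]), np.float64(8.0)] [[582.0, 109.0], [597.0, 3.0], [676.0, 14.0], [661.0, 120.0]] px [243. 214.]
plate 2775 z 8.4 rect [array([647.1,  30. ]), array([110.9, 192.6]), np.float64(8.0)] [[579.0, 118.0], [606.0, -73.0], [715.0, -58.0], [689.0, 133.0]] px [278. 215.]
rails+car 2769 z 46.2 rect [array([639.9,  29.7]), array([ 94.7, 184.8]), np.float64(6.6)] [[582.0, 116.0], [603.0, -68.0], [698.0, -57.0], [676.0, 127.0]] px [252. 217.]
jar 472 z 65.2 rect [array([ 682. , -308.9]), array([42.5, 45.1]), np.float64(60.1)] [[652.0, -316.0], [691.0, -339.0], [712.0, -302.0], [673.0, -279.0]] px [450. 185.]
disc 1260 z 12.0 rect [array([ 779.1, -240.8]), array([97.3, 95.7]), np.float64(88.8)] [[730.0, -288.0], [826.0, -290.0], [828.0, -193.0], [732.0, -191.0]] px [404. 146.]
noise 1.4812479796395874 0.3737156465576601
210 [46. 79. 82. 87. 89.] 216 [47. 63. 48. 49. 47.] 222 [44. 53. 51. 62. 58.] 228 [68. 62. 51. 67. 48.] 234 [51. 52. 49. 50. 50.] 240 [66. 54. 67. 62. 49.] 246 [50. 49. 47. 48. 48.] 252 [55. 49. 62. 51. 48.] 258 [62. 48. 62. 50. 46.] 264 [50. 47. 50. 48. 48.] 270 [46. 46. 47. 44. 45.] 276 [ 9. 10. 10.  8.  7.] 282 [ 8.  9.  9. 10. 10.] 288 [9. 8. 6. 6. 9.] 294 [10.  6.  8.  9.  7.] 300 [5. 9. 6. 9. 7.] 306 [8. 8. 9. 8. 7.] 312 [ 9.  8. 10. 10. 17.] 318 [ 0.  3.  1. -2.  1.] 324 [ 2. -2.  0.  0.  1.]
```

>>> step_arm --plan "0 0 -4 40 -15 0 0; 0 0 -10 45 -60 0 0; 0 0 -16 60 -107 0 0; 0 0 -24 75 -154 0 0; 0 0 -32 90 -201 0 0; 0 0 -40 105 -248 0 0; 0 0 -45 120 -295 0 0; 0 0 -49 135 -342 0 0" --force 40

```text
clock: 0.9
eef_pos: [417.4, 213.6, 245.2]
tcp_rot: [-3.142, 0.0, 1.814]
contact_force: [1.7, -0.2, -1.2]
opening: 1.001
grasp_force: 0.0
```

>>> step_arm --plan "0 0 0 14 -47 0 0; 0 0 0 28 -94 -10 0; 0 0 0 42 -141 -20 0; 0 0 0 56 -188 -30 0; 0 0 0 70 -235 -40 0; 0 0 0 84 -282 -50 0; 0 0 0 98 -329 -60 0; 0 0 0 112 -370 -70 0"

```text
clock: 1.7
eef_pos: [529.4, -156.9, 174.7]
tcp_rot: [-3.141, -0.0, 1.817]
contact_force: [1.0, 0.3, 0.5]
opening: 0.999
grasp_force: 0.0
```

>>> step_arm --plan "0 0 0 10 -45 -20 0; 0 0 0 20 -90 -35 0; 0 0 0 23 -105 -45 0; 0 0 0 23 -105 -45 0; 0 0 0 23 -105 -45 0"

```text
clock: 2.2
eef_pos: [551.7, -258.6, 129.9]
tcp_rot: [-3.14, -0.001, 1.817]
contact_force: [0.3, -0.1, -0.6]
opening: 0.999
grasp_force: 0.0
```

```bash
python3 - <<'E'
from h import *
from numpy import *
s=r.sense();print(s["eef_pos"],s["tcp_rot"],s["clock"])
im,d,P,T,K=cloud("wrist");cv2.imwrite("pics/w1.png",im[:,:,::-1])
hsv=cv2.cvtColor(im,cv2.COLOR_RGB2HSV)
m=((hsv[...,0]<18)&(hsv[...,1]>150)&(hsv[...,2]>70))
print(m.sum(),nanpercentile(P[m][:,2],[5,50,90]))
v,u=nonzero(m)
ray=c_[(u-K[0,2])/K[0,0],(v-K[1,2])/K[1,1],ones(len(u))]@T[:3,:3].T
X=T[:3,3]+ray*((33-T[2,3])/ray[:,2])[:,None]
b=cv2.minAreaRect(X[:,:2].astype(float32));print(b,cv2.boxPoints(b))
E
```

```text
[ 551.72481146 -258.61013447  129.8645181 ] [-3.14045318e+00 -1.41014436e-03  1.81695916e+00] 2.2
4970 [31.27775159 32.35446391 33.17574812]
((551.879638671875, -258.26324462890625), (21.11536979675293, 122.46800231933594), 13.795942306518555) [[ 527.02435 -201.31342]
 [ 556.2287  -320.24835]
 [ 576.7349  -315.21307]
 [ 547.5306  -196.27814]]
```

View pics/w1.png

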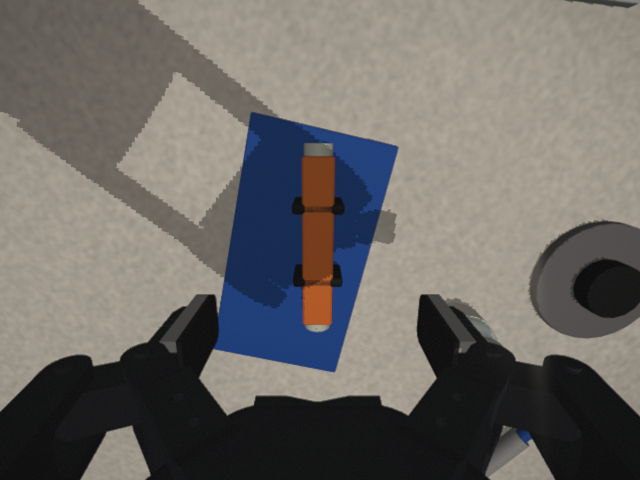

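The wrist view shows the bar straight between the jaws, upright at column 318, with collars at rows 206 and 276. Its measured centre matches the TCP within 1 mm.

>>> step_arm --plan "0 0 0 0 0 -30 0; 0 0 0 0 0 -60 0; 0 0 0 0 0 -85 0; 0 0 0 0 0 -100 0; 0 0 0 0 0 -107 0; 0 0 0 0 0 -109 0; 0 0 0 0 0 -109 0"

```text
clock: 2.95
eef_pos: [553.0, -259.3, 22.1]
tcp_rot: [3.141, 0.001, 1.818]
contact_force: [0.4, -0.4, 0.7]
opening: 0.996
grasp_force: 0.0
```

>>> step_arm --plan "0 0 0 0 0 0 120; 0 0 0 0 0 0 200; 0 0 0 0 0 0 230; 0 0 0 0 0 0 255; 0 0 0 0 0 0 255; 0 0 0 0 0 0 255; 0 0 0 0 0 0 255; 0 0 0 0 0 0 255" --force 60

```text
clock: 3.75
eef_pos: [552.7, -259.6, 21.7]
tcp_rot: [3.141, 0.0, 1.818]
contact_force: [-0.8, -0.6, 6.7]
opening: 0.248
grasp_force: 60.5
```

>>> step_arm --plan "0 0 0 0 0 20 255; 0 0 0 0 0 55 255; 0 0 -1 10 20 80 255; 0 0 -2 30 50 80 255; 0 0 -3 55 90 80 255; 0 0 -5 80 130 80 255; 0 0 -6 100 160 80 255; 0 0 -6 110 175 80 255"

```text
clock: 4.55
eef_pos: [663.5, -81.6, 100.8]
tcp_rot: [-3.142, -0.001, 1.715]
contact_force: [0.7, -0.2, -3.2]
opening: 0.248
grasp_force: 59.5
```

>>> step_arm --plan "0 0 0 0 0 -10 255; 0 0 0 0 0 -20 255; 0 0 0 0 0 -20 255; 0 0 0 0 0 -20 255"

```text
clock: 4.95
eef_pos: [661.2, -85.6, 80.4]
tcp_rot: [-3.14, -0.0, 1.711]
contact_force: [-0.3, -0.5, -1.8]
opening: 0.245
grasp_force: 59.5
```

```bash
cat > look.py <<'E'
from h import *
from numpy import *
import sys
s=r.sense();print(s["eef_pos"].round(1),s["tcp_rot"].round(4),s["clock"],s["contact_force"].round(1))
a=deg2rad(98.);D=array([cos(a),sin(a)]);N=array([sin(a),-cos(a)])
print("tcp s,c",s["eef_pos"][:2]@D,s["eef_pos"][:2]@N)
im,d,P,T,K=cloud("wrist");cv2.imwrite(f"pics/{sys.argv[1]}.png",im[:,:,::-1])
S=P[...,:2]@D;C=P[...,:2]@N;Z=P[...,2]
hsv=cv2.cvtColor(im,cv2.COLOR_RGB2HSV)
o=(hsv[...,0]<18)&(hsv[...,1]>150)&(hsv[...,2]>70)
if o.sum()>50: 
    q=P[o];b=cv2.minAreaRect(q[:,:2].astype(float32));print("bar",b,"z",nanpercentile(q[:,2],[5,50,95]),"s",nanpercentile(S[o],[1,99]),"c",nanpercentile(C[o],[1,99]))
m=(Z>43)&(Z<52)&(S>-120)&(S<20)&(abs(C-645)<24)&~o
print("car",m.sum(),"rear s",nanpercentile(S[m],[.5,2,5]),"c",nanpercentile(C[m],[1,50,99]),"z",nanmedian(Z[m]))
m=(Z>13)&(Z<19)&(S>-155)&(S<20)&(abs(C-645)<60)
for sg in(-1,1):
    k=m&(sign(C-645)==sg); 
    if k.sum()>50:
        f=cv2.fitLine(P[k][:,:2].astype(float32),cv2.DIST_HUBER,0,.01,.01).ravel();print("rail",sg,k.sum(),nanpercentile(C[k],[2,50,98]),rad2deg(arctan(f[1]/f[0])))
m=(Z>95)&(Z<105)&(S<120)&(S>0);print("hood",m.sum(),nanpercentile(S[m],[.5,2]) if m.any() else 0)
E
python3 look.py w2
```

```text
[661.2 -85.6  80.4] [-3.1397e+00 -4.0000e-04  1.7115e+00] 4.95 [-0.3 -0.5 -1.8]
tcp s,c -176.8338015405949 642.8203322611629
bar ((662.6018676757812, -71.74317932128906), (21.124303817749023, 96.7443618774414), 11.83172607421875) z [90.03553438 91.09186361 92.07779905] s [-208.37724831 -115.02710022] c [632.65018235 653.45384882]
car 7148 rear s [-78.99119773 -78.68626407 -77.97132119] c [621.39746234 644.88102299 668.60882752] z 46.63126606770355
rail -1 3838 [606.88219813 611.34504967 623.933415  ] -80.89985
rail 1 3799 [665.96255785 677.1160184  681.54966482] -83.25377
hood 0 0
```

View pics/w2.png

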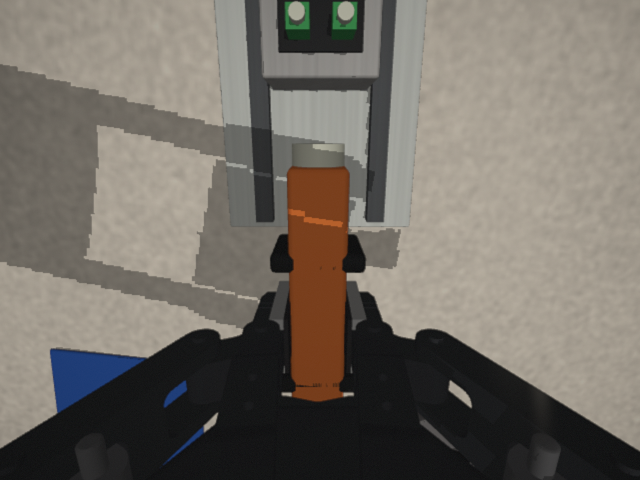

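The bar nose is at (320,150), in line with the carriage's rear edge (row 78, centre column 320), with a gap of about 28 mm. I'll lower the bar, soften the grip so that slip limits the force, and approach.

>>> step_arm --plan "0 0 0 1 0 -15 255; 0 0 0 2 0 -30 255; 0 0 0 2 0 -40 255; 0 0 0 2 0 -43 255; 0 0 0 1 7 -43 255; 0 0 0 0 14 -43 255; 0 0 0 -1 20 -43 255; 0 0 0 -1 20 -43 255" --force 20

```text
clock: 5.8
eef_pos: [661.5, -63.2, 38.8]
tcp_rot: [3.141, -0.0, 1.714]
contact_force: [-0.4, 0.2, -1.9]
opening: 0.249
grasp_force: 59.5
```

>>> step_arm --plan "0 0 0 -0.3 2 0 255; 0 0 0 -0.6 4 0 255; 0 0 0 -0.8 6 0 255; 0 0 0 -1.1 8 0 255; 0 0 0 -1.4 10 0 255; 0 0 0 -1.7 12 0 255; 0 0 0 -2 14 0 255; 0 0 0 -2.2 16 0 255"

```text
clock: 6.6
eef_pos: [659.2, -48.5, 38.3]
tcp_rot: [3.141, 0.0, 1.713]
contact_force: [0.1, -5.0, -1.9]
opening: 0.245
grasp_force: 59.5
```

>>> step_arm --plan "0 0 0 0.3 -2 0 250; 0 0 0 0.6 -4 0 250; 0 0 0 1.1 -8 0 250; 0 0 0 1.1 -8 0 250; 0 0 0 1.1 -8 0 250; 0 0 0 1.1 -8 0 250" --force 20

```text
clock: 7.2
eef_pos: [660.2, -56.4, 38.2]
tcp_rot: [-3.141, -0.0, 1.713]
contact_force: [0.5, 0.2, -2.9]
opening: 0.244
grasp_force: 59.5
```

```bash
python3 look.py w3; python3 -c "
from h import *;print(r.sense()['grasp_force'])"
```

```text
[660.2 -56.4  38.2] [-3.1415e+00 -1.0000e-04  1.7127e+00] 7.2 [ 0.5  0.2 -2.9]
tcp s,c -147.7551262821619 645.9347981695768
bar ((662.6832885742188, -41.695587158203125), (20.694400787353516, 95.39197540283203), 13.601625442504883) z [47.81457892 48.86657712 49.83353305] s [-179.29582188  -85.87239867] c [635.64805802 656.52580982]
car 16116 rear s [-119.67098346 -118.6875246   -96.64459164] c [621.46720628 645.23814349 668.55488982] z 46.9998585229189
rail -1 5655 [606.84085358 610.74157605 616.79539973] -80.20577
rail 1 5828 [671.64939179 677.48341653 681.53782467] -83.46039
hood 0 0
59.468404054641724
```

>>> step_arm --plan "0 0 0 -0.4 3 0 250; 0 0 0 -0.8 6 0 250; 0 0 0 -1.2 9 0 250; 0 0 0 -1.8 13 0 250; 0 0 0 -2.4 17 0 250; 0 0 0 -2.9 21 0 250; 0 0 0 -3.4 24 0 250; 0 0 0 -3.6 26 0 250"

```text
clock: 8.05
eef_pos: [656.6, -30.2, 38.3]
tcp_rot: [-3.142, 0.0, 1.713]
contact_force: [0.9, -3.9, -1.7]
opening: 0.248
grasp_force: 59.5
```

>>> step_arm --plan "0 0 0 0.3 -2 0 250; 0 0 0 0.7 -5 0 250; 0 0 0 0.7 -5 0 250; 0 0 0 0.7 -5 0 250"

```text
clock: 8.45
eef_pos: [657.3, -35.5, 38.2]
tcp_rot: [-3.141, -0.0, 1.712]
contact_force: [-0.2, -0.6, -2.6]
opening: 0.248
grasp_force: 59.5
```

>>> step_arm --plan "0 0 0 -0.2 1.5 0 250; 0 0 0 -0.4 3 0 250; 0 0 0 -0.7 5 0 250; 0 0 0 -0.9 6.5 0 250; 0 0 0 -1.1 8 0 250; 0 0 0 -1.3 9.5 0 250; 0 0 0 -1.4 10 0 250; 0 0 0 -1.4 10 0 250"

```text
clock: 9.25
eef_pos: [656.0, -25.4, 38.3]
tcp_rot: [3.141, 0.0, 1.713]
contact_force: [0.5, -3.4, -1.4]
opening: 0.245
grasp_force: 59.5
```

>>> step_arm --plan "0 0 0 0 0.4 0 250; 0 0 0 -0.1 0.8 0 250; 0 0 0 -0.2 1.2 0 250; 0 0 0 -0.2 1.6 0 250; 0 0 0 -0.3 2 0 250; 0 0 0 -0.3 2.4 0 250; 0 0 0 -0.4 2.8 0 250; 0 0 0 -0.4 3 0 250"

```text
clock: 10.05
eef_pos: [655.6, -22.4, 38.3]
tcp_rot: [3.142, -0.0, 1.713]
contact_force: [-0.2, -4.0, -2.0]
opening: 0.25
grasp_force: 59.5
```

>>> step_arm --plan "0 0 0 0 0.3 0 250; 0 0 0 -0.1 0.6 0 250; 0 0 0 -0.1 0.9 0 250; 0 0 0 -0.2 1.2 0 250; 0 0 0 -0.2 1.5 0 250; 0 0 0 -0.2 1.5 0 250"

```text
clock: 10.65
eef_pos: [655.3, -20.8, 38.2]
tcp_rot: [-3.142, -0.0, 1.713]
contact_force: [1.2, -4.3, -2.7]
opening: 0.244
grasp_force: 59.5
```

>>> step_arm --plan "0 0 0 0 0.4 0 250; 0 0 0 -0.1 0.8 0 250; 0 0 0 -0.2 1.2 0 250; 0 0 0 -0.2 1.6 0 250; 0 0 0 -0.2 1.6 0 250"

```text
clock: 11.15
eef_pos: [655.2, -19.2, 38.3]
tcp_rot: [-3.142, -0.0, 1.713]
contact_force: [0.6, -2.9, -2.7]
opening: 0.245
grasp_force: 59.5
```

>>> step_arm --plan "0 0 0 0 0.4 0 250; 0 0 0 -0.1 0.8 0 250; 0 0 0 -0.2 1.2 0 250; 0 0 0 -0.2 1.6 0 250; 0 0 0 -0.2 1.6 0 250"

```text
clock: 11.65
eef_pos: [655.0, -17.7, 38.3]
tcp_rot: [-3.142, -0.0, 1.713]
contact_force: [0.6, -3.1, -1.5]
opening: 0.247
grasp_force: 59.5
```

>>> step_arm --plan "0 0 0 0 0.4 0 250; 0 0 0 -0.1 0.8 0 250; 0 0 0 -0.2 1.2 0 250; 0 0 0 -0.2 1.6 0 250; 0 0 0 -0.2 1.6 0 250"

```text
clock: 12.15
eef_pos: [654.8, -16.0, 38.3]
tcp_rot: [-3.142, -0.0, 1.713]
contact_force: [0.7, -4.0, -1.9]
opening: 0.243
grasp_force: 59.5
```

>>> step_arm --plan "0 0 0 0 0.4 0 250; 0 0 0 -0.1 0.8 0 250; 0 0 0 -0.2 1.2 0 250; 0 0 0 -0.2 1.6 0 250; 0 0 0 -0.2 1.6 0 250"

```text
clock: 12.65
eef_pos: [654.6, -14.4, 38.3]
tcp_rot: [-3.142, -0.0, 1.713]
contact_force: [1.4, -3.8, -2.3]
opening: 0.247
grasp_force: 59.5
```

>>> step_arm --plan "0 0 0 0 0.4 0 250; 0 0 0 -0.1 0.8 0 250; 0 0 0 -0.2 1.2 0 250; 0 0 0 -0.2 1.6 0 250; 0 0 0 -0.2 1.6 0 250"

```text
clock: 13.15
eef_pos: [654.4, -12.8, 38.3]
tcp_rot: [-3.142, -0.0, 1.713]
contact_force: [-0.0, -4.5, -1.2]
opening: 0.244
grasp_force: 59.5
```

>>> step_arm --plan "0 0 0 0 0.4 0 250; 0 0 0 -0.1 0.8 0 250; 0 0 0 -0.2 1.2 0 250; 0 0 0 -0.2 1.6 0 250; 0 0 0 -0.2 1.6 0 250"

```text
clock: 13.65
eef_pos: [654.1, -11.3, 38.3]
tcp_rot: [-3.142, -0.0, 1.713]
contact_force: [0.9, -3.2, -2.0]
opening: 0.246
grasp_force: 59.5
```

>>> step_arm --plan "0 0 0 0 0.4 0 250; 0 0 0 -0.1 0.8 0 250; 0 0 0 -0.2 1.2 0 250; 0 0 0 -0.2 1.6 0 250; 0 0 0 -0.2 1.6 0 250"

```text
clock: 14.15
eef_pos: [654.0, -9.6, 38.3]
tcp_rot: [-3.142, -0.0, 1.713]
contact_force: [0.3, -3.6, -1.6]
opening: 0.246
grasp_force: 59.5
```

>>> step_arm --plan "0 0 0 0 0.4 0 250; 0 0 0 -0.1 0.8 0 250; 0 0 0 -0.2 1.2 0 250; 0 0 0 -0.2 1.6 0 250; 0 0 0 -0.2 1.6 0 250"

```text
clock: 14.65
eef_pos: [653.8, -8.0, 38.3]
tcp_rot: [-3.142, -0.0, 1.713]
contact_force: [0.6, -3.2, -1.0]
opening: 0.246
grasp_force: 59.5
```

>>> step_arm --plan "0 0 0 0 0.4 0 250; 0 0 0 -0.1 0.8 0 250; 0 0 0 -0.2 1.2 0 250; 0 0 0 -0.3 1.6 0 250; 0 0 0 -0.3 1.6 0 250"

```text
clock: 15.15
eef_pos: [653.5, -6.4, 38.3]
tcp_rot: [-3.142, -0.0, 1.713]
contact_force: [1.2, -3.6, -1.9]
opening: 0.248
grasp_force: 59.5
```

>>> step_arm --plan "0 0 0 0 0.4 0 250; 0 0 0 -0.1 0.8 0 250; 0 0 0 -0.2 1.2 0 250; 0 0 0 -0.3 1.6 0 250; 0 0 0 -0.3 1.6 0 250"

```text
clock: 15.65
eef_pos: [653.2, -4.8, 38.3]
tcp_rot: [3.142, -0.0, 1.713]
contact_force: [0.2, -3.6, -2.0]
opening: 0.245
grasp_force: 59.5
```

>>> step_arm --plan "0 0 0 0 0.4 0 250; 0 0 0 -0.1 0.8 0 250; 0 0 0 -0.2 1.2 0 250; 0 0 0 -0.3 1.6 0 250; 0 0 0 -0.3 1.6 0 250"

```text
clock: 16.15
eef_pos: [652.9, -3.2, 38.3]
tcp_rot: [3.142, -0.0, 1.713]
contact_force: [1.1, -2.2, -2.0]
opening: 0.245
grasp_force: 59.5
```

>>> step_arm --plan "0 0 0 0 0.4 0 250; 0 0 0 -0.1 0.8 0 250; 0 0 0 -0.2 1.2 0 250; 0 0 0 -0.3 1.6 0 250; 0 0 0 -0.3 1.6 0 250"

```text
clock: 16.65
eef_pos: [652.6, -1.6, 38.3]
tcp_rot: [3.142, -0.0, 1.713]
contact_force: [0.7, -4.0, -2.3]
opening: 0.241
grasp_force: 59.5
```

>>> step_arm --plan "0 0 0 0 0.4 0 250; 0 0 0 -0.1 0.8 0 250; 0 0 0 -0.2 1.2 0 250; 0 0 0 -0.2 1.6 0 250; 0 0 0 -0.2 1.6 0 250"

```text
clock: 17.15
eef_pos: [652.3, -0.0, 38.3]
tcp_rot: [-3.142, -0.0, 1.713]
contact_force: [0.0, -3.0, -1.5]
opening: 0.248
grasp_force: 59.5
```

>>> step_arm --plan "0 0 0 0 0.4 0 250; 0 0 0 -0.1 0.8 0 250; 0 0 0 -0.2 1.2 0 250; 0 0 0 -0.2 1.6 0 250; 0 0 0 -0.2 1.6 0 250"

```text
clock: 17.65
eef_pos: [652.1, 1.5, 38.3]
tcp_rot: [-3.142, -0.0, 1.713]
contact_force: [0.7, -3.6, -1.2]
opening: 0.242
grasp_force: 59.5
```

>>> step_arm --plan "0 0 0 0 0.4 0 250; 0 0 0 -0.1 0.8 0 250; 0 0 0 -0.2 1.2 0 250; 0 0 0 -0.2 1.6 0 250; 0 0 0 -0.2 1.6 0 250"

```text
clock: 18.15
eef_pos: [652.0, 2.9, 38.3]
tcp_rot: [-3.142, 0.0, 1.713]
contact_force: [0.6, -5.7, -1.7]
opening: 0.248
grasp_force: 59.5
```

Force is rising slightly, so I'll take a smaller step.

>>> step_arm --plan "0 0 0 0 0.2 0 250; 0 0 0 0 0.4 0 250; 0 0 0 0 0.5 0 250; 0 0 0 0 0.5 0 250"

```text
clock: 18.55
eef_pos: [652.0, 2.9, 38.3]
tcp_rot: [-3.142, 0.001, 1.713]
contact_force: [0.5, -8.1, -1.5]
opening: 0.249
grasp_force: 59.4
```

>>> step_arm --plan "0 0 0 0 0.3 0 250; 0 0 0 -0.1 0.6 0 250; 0 0 0 -0.1 0.8 0 250; 0 0 0 -0.1 0.8 0 250; 0 0 0 -0.1 0.8 0 250"

```text
clock: 19.05
eef_pos: [652.0, 3.0, 38.4]
tcp_rot: [3.142, 0.002, 1.713]
contact_force: [-0.0, -10.8, -2.0]
opening: 0.239
grasp_force: 59.5
```

The carriage is home: the TCP stays put while force climbs by about 5 N/mm, 70 mm past the mouth, which is inside the given range. Now I'll draw back and return the bar.

>>> step_arm --plan "0 0 0 0.3 -2 0 250; 0 0 0 0.7 -5 0 250; 0 0 0 2.1 -15 0 250; 0 0 0 4.9 -35 0 250; 0 0 0 9 -65 0 250; 0 0 0 12.5 -90 20 250; 0 0 0 14 -110 50 250; 0 0 0 14 -115 65 250"

```text
clock: 19.85
eef_pos: [667.1, -113.1, 105.5]
tcp_rot: [3.139, 0.001, 1.711]
contact_force: [0.3, 0.4, -1.2]
opening: 0.247
grasp_force: 59.4
```

>>> step_arm --plan "0 0 0 -15 -20 0 250; 0 0 0 -40 -55 0 250; 0 0 0 -65 -95 0 250; 0 0 0 -90 -130 0 250; 0 0 0 -110 -155 0 250; 0 0 0 -122 -168 0 250; 0 0 0 -125 -170 0 250; 0 0 0 -125 -170 0 250"

```text
clock: 20.65
eef_pos: [541.0, -280.2, 103.3]
tcp_rot: [3.141, -0.0, 1.712]
contact_force: [0.1, -0.7, -2.2]
opening: 0.243
grasp_force: 59.5
```

>>> step_arm --plan "0 0 0 0 0 -25 250; 0 0 0 0 0 -50 250; 0 0 0 0 0 -68 250; 0 0 0 0 0 -76 250; 0 0 0 0 0 -79 250; 0 0 0 0 0 -81 250; 0 0 0 0 0 -81 250; 0 0 0 0 0 -81 250"

```text
clock: 21.45
eef_pos: [541.5, -280.8, 23.1]
tcp_rot: [3.141, 0.001, 1.713]
contact_force: [-0.0, 0.2, -2.1]
opening: 0.243
grasp_force: 59.5
```

>>> step_arm --plan "0 0 0 0 0 -0.6 250; 0 0 0 0 0 -1.2 250; 0 0 0 0 0 -1.5 250; 0 0 0 0 0 -1.5 180; 0 0 0 0 0 -1.5 120; 0 0 0 0 0 -1.5 60; 0 0 0 0 0 -1.5 0; 0 0 0 0 0 -1.5 0"

```text
clock: 22.25
eef_pos: [540.9, -280.6, 20.7]
tcp_rot: [-3.142, -0.0, 1.713]
contact_force: [-0.5, 0.5, 0.1]
opening: 0.95
grasp_force: 0.0
```

>>> step_arm --plan "0 0 0 0 0 0 0; 0 0 0 0 0 0 0; 0 0 0 0 0 10 0; 0 0 0 0 0 30 0; 0 0 0 0 0 60 0; 0 0 0 0 0 100 0; 0 0 0 0 0 140 0; 0 0 0 0 0 150 0"

```text
clock: 23.05
eef_pos: [543.1, -281.8, 176.2]
tcp_rot: [3.136, 0.004, 1.713]
contact_force: [1.4, -0.1, 0.6]
opening: 1.001
grasp_force: 0.0
```

>>> step_arm --plan "0 0 0 -40 0 0 0; 0 0 0 -80 0 20 0; 0 0 0 -120 0 20 0; 0 0 0 -150 0 20 0; 0 0 0 -150 0 20 0"

```text
clock: 23.55
eef_pos: [387.2, -279.8, 190.7]
tcp_rot: [-3.14, -0.001, 1.711]
contact_force: [0.1, 0.1, -0.3]
opening: 1.0
grasp_force: 0.0
```

```bash
python3 - <<'E'
from h import *
im,d,P,T,K=cloud("top");cv2.imwrite("pics/top2.png",im[:,:,::-1])
from numpy import *
hsv=cv2.cvtColor(im,cv2.COLOR_RGB2HSV)
o=(hsv[...,0]<18)&(hsv[...,1]>150)&(hsv[...,2]>80)
print("bar",cv2.minAreaRect(P[o][:,:2].astype(float32)),nanpercentile(P[o][:,2],[5,50,95]))
a=deg2rad(98.);D=array([cos(a),sin(a)]);N=array([sin(a),-cos(a)])
S=P[...,:2]@D;C=P[...,:2]@N;Z=P[...,2]
m=(Z>42)&(Z<52)&(abs(C-645)<22)&(S>-100)&(S<25);print("rear",nanpercentile(S[m],[.5,2,5]))
print(r.sense()["contact_force"],r.sense()["clock"])
E
```

```text
bar ((541.9619140625, -281.4947814941406), (18.60100746154785, 124.6458740234375), 8.539711952209473) [30.12410121 33.06225884 35.58822434]
rear [-17.79126729 -17.45804871 -16.67841629]
[ 0.65308302 -1.05306968  0.42279795] 23.6
```

View pics/top2.png

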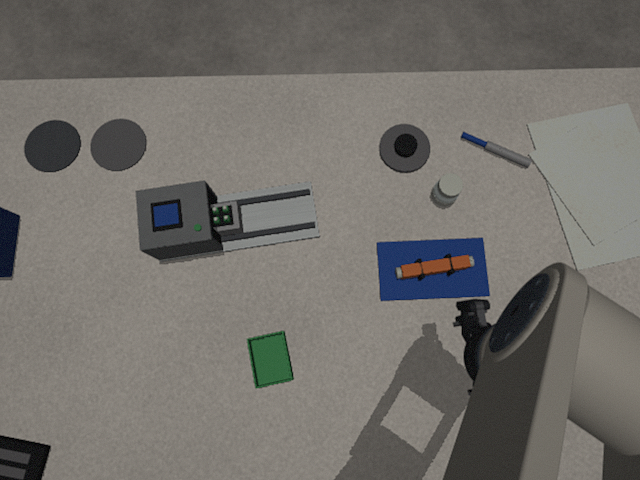

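The bar lies at (434,267) in the middle of the mat. The carriage rear, near (240,212), measures s = -17.8, the same as at the stop. The jar, disc and tray haven't moved.

```bash
python3 -c "
from rig import r
print(r.sign_off())"
```

```text
the job is handed in; nothing more can be done
None
```

The job is handed in, with no verdict returned: by my measurements the carriage is against the hidden stop after three nudges (peak push about 11 N), the bar is back on the middle of the mat, and the jar, disc and tray look unmoved.

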